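# Clamp a column of incubation boxes on the orbital shaker, as a third hand

## Task

One closed incubation box already stands between the bars of the shaker platform: stack the other two (blue lid, green lid, either order) squarely on it, keeping them level. Then slide the clamp bar against the column until all three boxes sit flush against the fixed rail and its springs are pressed in about halfway, roughly 8 N and never right down to their stops, and keep it there while I tighten the thumbscrews: you finish still pressing steadily, not letting go. Leave everything else on the bench where it is.

Things in the scene. Friction and masses are not known exactly. Their poses are not given: they have to be found in the camera images.
- shaker: White benchtop orbital shaker, switched off, fixed to the bench; it may stand turned by up to 20 degrees. Housing 215 x 235 mm with a low control nose (52 mm high, reaching 140 mm from the centre) on its -x side; on it a flat aluminium platform 220 mm (x) by 264 mm (y), whose top is 95 mm above the bench. Origin: under its centre on the bench. The clamping direction is along its y axis: fixed rail at the -y end, sliding clamp bar at the +y end, the boxes between them.
- rail: Fixed rail at the -y end of the platform: two aluminium posts (x = +-78 mm, 16 mm wide, 88 mm high) joined by three black rubber-sleeved cross bars (12 mm diameter, centred 23, 51 and 79 mm above the platform). Origin on the platform top, below the contact plane of the bars; axes as the shaker's. It carries nothing else.
- rail_face (a point): Point on the platform top at the middle of the rail, in the vertical plane that the boxes are to be pressed against (95 mm to the -y side of the shaker's centre). Axes as the shaker's; +y points to the boxes. A box that is flush has its origin 45 mm from this plane.
- clamp (a joint): Travel of the sliding clamp bar along the platform towards the rail (shaker -y), in m: 0 fully open, 0.080 the end of its slots; starts between 0 and 0.020. Slides with about 1 N of friction; the thumbscrews are loose. At 0 the jaw's contact plane is 143 mm from the rail's. With all boxes flush the jaw touches them at about 0.053, and the springs are half pressed at about 0.059.
- clamp_bar: The sliding clamp bar: aluminium cross beam 200 mm (x) by 26 mm, top 26 mm above the platform, with a black thumbscrew 24 mm wide at x = +-88 mm (top 46 mm above the platform) and a black upright grip in the middle: 28 mm (x) by 24 mm (y), from 38 to 94 mm above the platform. Origin on the platform top, in the contact plane of its jaw while the springs are relaxed; axes as the shaker's; the beam and the grip are centred 52 mm to its +y side.
- grip (a point): Point on the axis of the black upright grip of the clamp bar, 72 mm above the platform (22 mm below the grip's top). Axes as the shaker's. The grip stands 52 mm behind (+y of) the jaw's contact plane when the springs are relaxed. Along x the grip is free for 60 mm on either side; towards the rail 28 mm remain between it and the backs of the jaw's cross bars with the springs relaxed, 22 mm when they are half pressed.
- jaw (a joint): How far the two springs between the clamp bar and its jaw are pressed in, in m: 0 relaxed, 0.012 on their stops. Together they push with 1.3 N per mm: 0.006 is half way, 7.8 N.
- jaw_bars: The sprung jaw in front of the clamp bar: a frame like the rail's (posts at x = +-78 mm, 88 mm high; three rubber-sleeved cross bars 23, 51 and 79 mm above the platform). Origin on the platform top in the jaw's contact plane; axes as the shaker's. It moves with the clamp bar and gives way towards +y against its springs.
- box_yellow: Closed incubation box with a YELLOW lid, already on the platform between the bars, its long sides about along the shaker's y axis. As all three boxes: 64 mm (x) by 90 mm (y) by 28 mm high, grey body, flat lid, about 120 g, plain flat sides; origin at the centre of its underside, z up. It stands 5 to 15 mm clear of the rail and is slightly off centre and skewed.
- box_blue: Closed incubation box with a BLUE lid, 64 mm (x) by 90 mm (y) by 28 mm high, lying flat on the bench; origin at the centre of its underside, z up. To be stacked.
- box_green: Closed incubation box with a GREEN lid, 64 mm (x) by 90 mm (y) by 28 mm high, lying flat on the bench; origin at the centre of its underside, z up. To be stacked.
- tip_box: Bystander: pipette-tip box, orange base with a clear lid, 62 x 88 x 54 mm, on the bench. Origin under its centre.
- bottle: Bystander: amber glass reagent bottle with a stopper, 70 mm diameter, 138 mm high. Origin under its centre.
- carton: Bystander: small closed cardboard carton, 120 x 90 x 55 mm. Origin under its centre.
- vial_rack: Bystander: white rack of capped vials, 55 x 130 x 60 mm. Origin under its centre.
- pipette: Bystander: white and blue micropipette lying on the bench, 210 mm long, 30 mm wide. Origin on the bench near its middle, x along it.
Not all that is in view belongs to the job. There is more than one size of the box_green; the one meant has the size given above.

How it is judged:
By the outcome, as a careful person would: the job done as asked, in the order asked, and still so for the second after the job is handed in, while the arm keeps its last pose, push and grip.
It also fails if it takes over 67 s, if anything falls off the work surface, if the arm or the gripper's body presses on something with over 40 N, if the wrist force passes 120 N, or if a joint passes its speed limit or range.

## Robot

A 6-joint arm with a two-finger parallel gripper is mounted at the origin on the work surface. World frame = base frame: x ahead of the robot, y to its left, z up, the work surface at z = 0. Lengths are in m, angles in degrees, forces in N, time in s.
With the tool pointing down it reaches from about 0.4 to 0.825 m from the base axis. Payload 7 kg.
Tool frame: the origin (TCP) lies midway between the tips of the shut fingers; the grasp point (between the pads) lies r.grasp_offset behind it (r.grasp_offset is the distance from the TCP to the grasp point, in m); x points along the fingers, z is the direction in which the jaws open and shut, and the axes are right-handed (so a half turn about x gives the same grasp; the last joint's range is limited). The gripper opens to 88 mm and grips with 3 to 60 N. Pads are 19 mm wide; open, the fingers measure 130 mm over their backs; the gripper's body (78 mm by 193 mm) begins 47 mm behind the grasp point.
Start: joints at [83.199, 20.546, 0.682, 0, -70.136, -16.507], TCP at [0.267, 0.62, 0.227] pointing down, gripper open.
Joint ranges: [-176.03, 176.03], [-82.01, 121.73], [-58.28, 71.71], [-173.87, 95.51], [-174.79, -0.11], [-173.66, 173.66]. Speed limits (degrees/s): [136.94, 136.94, 172.46, 180, 180, 180].

## Interface

Orientations are given as [roll, pitch, yaw] about the fixed x, y, z axes, in that order (R = Rz(yaw) Ry(pitch) Rx(roll)).
In Python, from plant import readout, vision, close_job, r gives the robot as it stands.
- The arm moves only by the shell command python3 -m handwheel 'ROWS' [OPENING] [FORCE]. ROWS is JSON, a list that holds one entry, the list of rows, each a list of 4 numbers: the shift along the world's x, y, z in units of 40 mm (1.0 is 40 mm), then the turn about the world's z in units of 5 degrees (1.0 is 5 degrees). In form: [[[tx, ty, tz, roll], ...]]. A call has 1 to 8 rows; each row shifts and turns the pose as measured when the row begins; what a row does not reach is not made up. A row lasts 1/10 s, in which the tool goes at most 50 mm and 8.59 degrees, less where a joint would pass 70% of its speed; a pose out of reach is approached as far as the arm can. A call is refused whole if a number of a shift passes 1 or a number of a turn 1, either way. A call with a gripper value outside its range is refused whole. OPENING is the finger opening in mm, from 0 to 87.6, set as the call begins (- or left out, the last holds). The fingers move at their own pace and stop on an object; FORCE is the grip in N (left out, the last holds). Time passes only in rows, so rows that do not move let the fingers close. It gives the time, the measured TCP pose, the force and the opening at its end, in the units of the state.
- readout.get_state(): the state, without advancing time (a new reading comes with each control period).
- vision.capture(name): name is "side" or "top"; returns the picture (400x640x3 uint8, blue, green, red); there is no depth.
- vision.get_calibration(name): a dict with "intrinsics" (3x3 intrinsics, pixels), "dist" ([k1, k2, p1, p2, k3] as OpenCV has them; the pictures are not rectified), "pose" (4x4, takes a point from camera to world coordinates). Camera axes: x right, y up, looking along -z (the intrinsics and any distortion apply to the point x, -y, -z); pixel columns grow to the right and rows downward; lengths in m; the calibration is good to about 2 mm. A picture is of the moment at which its call begins. get_calibration takes no time and is no camera call.
- close_job(): hands the job in, once; it reports no verdict.
The state is a dict: "time_s": time; "joints": joint angles; "qd": joint speeds; "joint_torque": joint torques, N m; "tcp_pos": TCP position; "eef_rot": TCP orientation; "contact_force": force on the tool from outside, world axes, zero at the start; "moment": the same for the moment, N m; "gripper_width": finger opening in m.
Only numpy, scipy, OpenCV 4.12 (cv2) and the standard library are available. Lean on these libraries where they do the work, as an engineer would, in place of code of your own. Each camera call takes 0.05 s, during which the arm holds its last target.

## Working session

There is one attempt and no reset: what is moved stays moved. The work goes in short steps, Python scripts to look and compute and a shell command to move; the robot and the scene stay as the last step left them, time stands still between calls to the robot, and variables do not carry over. Pictures are saved under pics/ and viewed, and the job is handed in when it is done.

```bash
ls; mkdir -p pics; python3 - <<'E'
from plant import readout, vision, r
import cv2
print(readout.get_state()); print(r.grasp_offset)
for n in("side","top"):
    cv2.imwrite(f"pics/{n}0.png",vision.capture(n)); c=vision.get_calibration(n); print(n,c)
E
```

```text
pics
{'time_s': 0.0, 'joints': array([ 8.31992578e+01,  2.05913797e+01,  6.34210284e-01, -2.05628306e-02,
       -7.01363253e+01, -1.65063898e+01]), 'qd': array([-0.07635467, -0.07115769,  0.04995375,  0.01577171,  0.03687534,
        0.04777288]), 'joint_torque': array([ 4.29944259e-05, -5.82723427e+01,  2.93049020e+01,  6.99758381e+00,
        7.00752513e-03, -1.61427911e-04]), 'tcp_pos': array([0.26690426, 0.61945529, 0.22562524]), 'eef_rot': array([   4.82640682,   89.90452724, -108.48772784]), 'contact_force': array([ 1.03591945,  0.09038768, -0.01361295]), 'moment': array([-0.00202986, -0.01219939,  0.02285797]), 'gripper_width': 0.0878271136158515}
0.0188
side {'intrinsics': array([[509.97827552,   0.        , 317.5102667 ],
       [  0.        , 509.97827552, 201.72023094],
       [  0.        ,   0.        ,   1.        ]]), 'dist': array([-0.11926583,  0.        ,  0.        ,  0.        ,  0.        ]), 'pose': array([[ 0.93451822,  0.20376384, -0.29181499,  0.08851091],
       [-0.35499731,  0.47478907, -0.80532741, -1.24433571],
       [-0.02554604,  0.85618668,  0.51603466,  0.96362545],
       [ 0.        ,  0.        ,  0.        ,  1.        ]])}
top {'intrinsics': array([[389.73016477,   0.        , 321.39541345],
       [  0.        , 389.73016477, 191.24331365],
       [  0.        ,   0.        ,   1.        ]]), 'dist': array([-0.08456433,  0.        ,  0.        ,  0.        ,  0.        ]), 'pose': array([[-0.01653269,  0.9827533 , -0.18418094,  0.37030475],
       [-0.999582  , -0.02061462, -0.02026974,  0.03824129],
       [-0.02371697,  0.18376883,  0.98268333,  1.05182528],
       [ 0.        ,  0.        ,  0.        ,  1.        ]])}
```

View pics/side0.png

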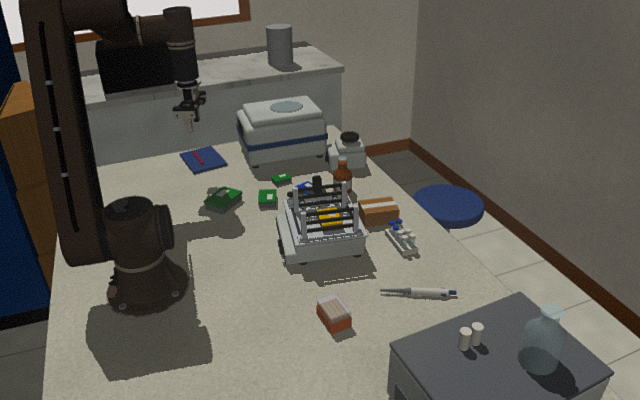

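View pics/top0.png

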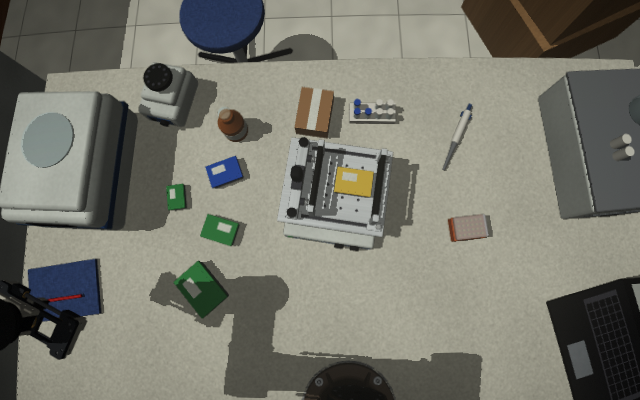

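The top view shows blue at (224,172), three green boxes at (176,196), (220,230) and (202,290), and the shaker with the yellow box at (354,181). I'll measure these next.

```bash
cat > h.py <<'E'
import numpy as np, cv2
from plant import readout, vision, r
def ray(n,uv):
    c=vision.get_calibration(n); P=np.array(c["pose"])
    p=cv2.undistortPoints(np.array(uv,float).reshape(-1,1,2),np.array(c["intrinsics"]),np.array(c["dist"])).reshape(-1,2)
    d=np.c_[p[:,0],-p[:,1],-np.ones(len(p))]@P[:3,:3].T
    return P[:3,3],d
def plane(n,uv,z):
    o,d=ray(n,uv); return o+d*((z-o[2])/d[:,2])[:,None]
def proj(n,X):
    c=vision.get_calibration(n); P=np.array(c["pose"]); q=(np.atleast_2d(X)-P[:3,3])@P[:3,:3]
    q=q*[1,-1,-1]
    return cv2.projectPoints(q.reshape(-1,1,3),np.zeros(3),np.zeros(3),np.array(c["intrinsics"]),np.array(c["dist"]))[0].reshape(-1,2)
H={'yellow':(20,36),'green':(45,80),'blue':(105,125)}
def lids(img,col,smin=110,vmin=40,amin=80):
    h=cv2.cvtColor(img,cv2.COLOR_BGR2HSV); lo,hi=H[col]
    m=cv2.inRange(h,(lo,smin,vmin),(hi,255,255))
    m=cv2.morphologyEx(m,cv2.MORPH_CLOSE,np.ones((7,7)))
    return [c for c in cv2.findContours(m,cv2.RETR_EXTERNAL,cv2.CHAIN_APPROX_NONE)[0] if cv2.contourArea(c)>amin]
def rect(n,c,z):
    X=plane(n,c.reshape(-1,2),z)[:,:2]
    (cx,cy),(w,h),a=cv2.minAreaRect((X*1000).astype(np.float32))
    if w<h: w,h,a=h,w,a+90   # a = direction of long side
    return np.round([cx,cy,w,h,(a+90)%180-90],1)
E
python3 - <<'E'
from h import *
im=cv2.imread('pics/top0.png')
for c,z in(('yellow',.123),('green',.028),('blue',.028)):
    for k in lids(im,c): print(c,k.reshape(-1,2).mean(0).round(),rect('top',k,z))
cv2.imwrite('pics/t0a.png',cv2.resize(im[120:260,260:420],None,fx=5,fy=4.2,interpolation=cv2.INTER_CUBIC)[:590])
cv2.imwrite('pics/t0b.png',cv2.resize(im[140:330,130:290],None,fx=3,fy=3,interpolation=cv2.INTER_CUBIC))
E
```

```text
yellow [353. 182.] [567.1 -21.1  89.5  63.5  80.5]
green [200. 289.] [310.4 380.  120.8  87.6  40.9]
green [219. 230.] [464.5 334.   88.2  61.2  72.4]
green [175. 197.] [555.9 457.4  66.8  48.2   6.8]
blue [ 64. 290.] [302.4 767.7 204.3 145.3 -81.4]
blue [224. 172.] [622.8 325.2  88.6  64.7 -70.7]
blue [361. 108.] [800.6 -58.   44.9  44.6  -2. ]
blue [220.  19.] [1079.4  358.8  254.   169.2   86.5]
```

```bash
python3 - <<'E'
import cv2
im=cv2.imread('pics/side0.png')
cv2.imwrite('pics/s0a.png',cv2.resize(im[140:280,190:390],None,fx=4,fy=4,interpolation=cv2.INTER_CUBIC))
E
```

```text
(no output)
```

View pics/t0a.png

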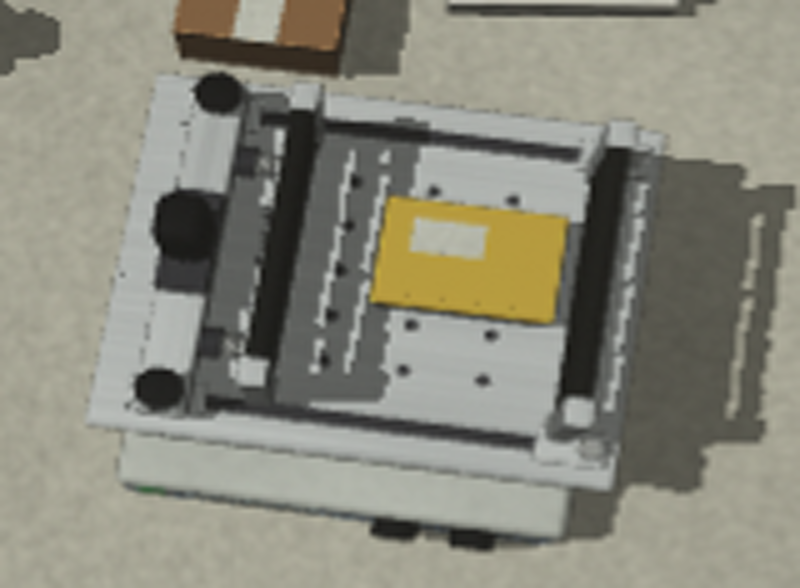

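View pics/t0b.png

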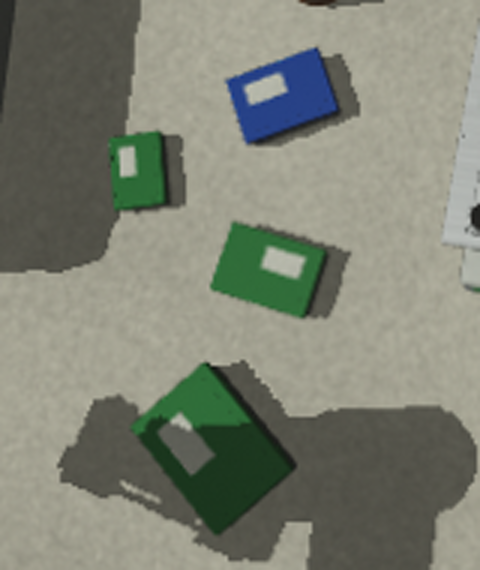

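View pics/s0a.png

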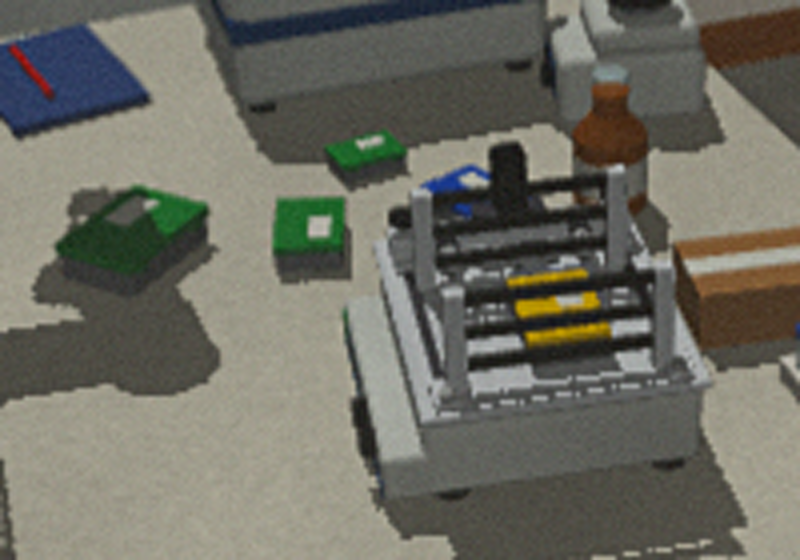

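```bash
python3 - <<'E'
from h import *
C=np.array([(157,75),(90,425),(612,490),(667,132)])/[5,4.2]+[260,120]
X=plane('top',C,.095)[:,:2]*1000
print(X.round(1)); print('ctr',X.mean(0))
for i in range(4):
    d=X[(i+1)%4]-X[i]; print(np.linalg.norm(d),np.degrees(np.arctan2(d[1],d[0])))
# rail posts tops (z .183) & jaw posts tops
q=np.array([(622,125),(578,405),(305,90),(252,370)])/[5,4.2]+[260,120]
X=plane('top',q,.183)[:,:2]*1000; print(X.round(1))
# grip top z .189
g=np.array([(187,222),(218,92),(160,388)])/[5,4.2]+[260,120]
print(plane('top',g[:1],.189)*1000,plane('top',g[1:],.141)*1000)
E
```

```text
[[ 691.1  132.9]
 [ 476.5  166.6]
 [ 433.6  -89.2]
 [ 648.9 -127. ]]
ctr [562.52229641  20.79844884]
217.14225546130146 171.08031691716477
259.3897581526656 -99.53111842079359
218.56746001985698 -9.950111315421005
263.30918030521906 80.78042476746494
[[627.7 -91.2]
 [473.3 -64.2]
 [651.1  55.1]
 [495.1  81.6]]
[[575.76319509 109.98897851 189.        ]] [[664.51211975  98.47008588 141.        ]
 [491.72328757 127.25606656 141.        ]]
```

```bash
cat >> h.py <<'E'
from scipy.spatial.transform import Rotation as Ro
def st(p=True):
    s=readout.get_state(); R=Ro.from_euler('xyz',s['eef_rot'],degrees=True).as_matrix()
    yaw=np.degrees(np.arctan2(R[1,2],R[0,2]))
    if p: print('t',round(s['time_s'],2),'tcp',(s['tcp_pos']*1000).round(1),'jawdir',round(yaw,2),'x',R[:,0].round(3),'F',s['contact_force'].round(2),'w',round(s['gripper_width']*1000,1),'q6',s['joints'][5].round(1))
    return s,yaw
def to(x,y,z=None,jaw=None):
    s,yaw=st(); p=s['tcp_pos']*1000
    d=np.array([x,y,p[2] if z is None else z])-p
    a=0 if jaw is None else ((jaw-yaw+90)%180-90)
    print('shift units',(d/40).round(3),'turn units',round(a/5,3))
E
python3 - <<'E'
from h import *
im=cv2.imread('pics/top0.png')
cv2.imwrite('pics/t0c.png',cv2.resize(im[80:200,180:300],None,fx=5,fy=5,interpolation=cv2.INTER_CUBIC))
to(464.5,334,80,72.4-90)
to(622.8,325.2,80,19.3)
E
```

```text
t 0.1 tcp [266.9 619.5 225.7] jawdir -113.31 x [-0.    -0.001 -1.   ] F [-0.91  0.06  0.4 ] w 87.5 q6 -16.5
shift units [ 4.939 -7.138 -3.643] turn units -16.857
t 0.1 tcp [266.9 619.5 225.7] jawdir -113.31 x [-0.    -0.001 -1.   ] F [-0.91  0.06  0.4 ] w 87.5 q6 -16.5
shift units [ 8.896 -7.358 -3.643] turn units -9.477
```

View pics/t0c.png

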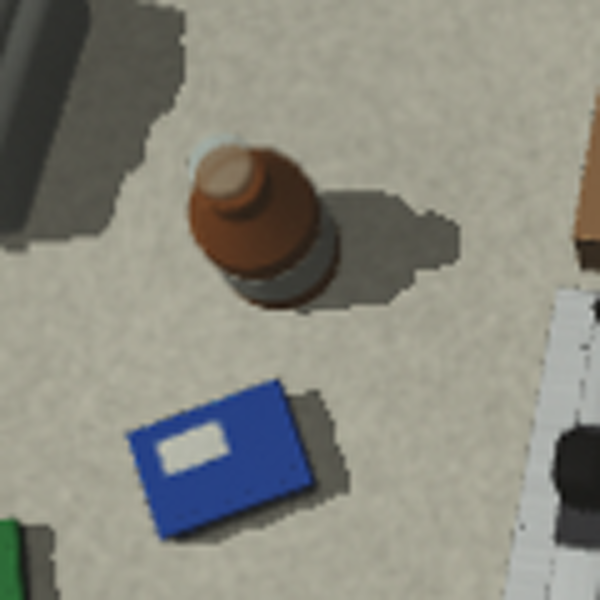

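```bash
python3 - <<'E'
from h import *
b=plane('top',[(236.6,131),(180+285/5,80+308/5)],0)*1000; print(b)
# body clearance for grasp offset o along long side
a=np.radians(19.3); j=np.array([np.cos(a),np.sin(a)]); l=np.array([-np.sin(a),np.cos(a)])
d=b[0][:2]-[622.8,325.2]; print('jaw',d@j,'long',d@l)
E
```

```text
[[747.8925213  299.70564566   0.        ]
 [716.11330401 297.63149744   0.        ]]
jaw 109.63618959426351 long -65.406474590495
```

```bash
python3 -m handwheel '[[[0.3,-0.45,-0.1,-1],[0.3,-0.45,-0.1,-1],[0.3,-0.45,-0.1,-1],[0.3,-0.45,-0.1,-1],[0.3,-0.45,-0.1,-1],[0.3,-0.45,-0.1,-1],[0.3,-0.45,-0.1,-1],[0.3,-0.45,-0.1,-1]]]' 87 20; python3 -c "
from h import *
to(464.5,334,60,-17.6)"
```

```text
time_s: 0.9
tcp_pos: [0.3632, 0.4705, 0.1884]
eef_rot: [20.6, 89.6, -134.0]
contact_force: [0.8, -0.2, -0.3]
gripper_width: 0.0872
t 0.9 tcp [363.2 470.5 188.4] jawdir -154.63 x [-0.005 -0.006 -1.   ] F [ 0.79 -0.19 -0.27] w 87.2 q6 -45.6
shift units [ 2.532 -3.412 -3.21 ] turn units -8.595
```

```bash
python3 -m handwheel '[[[0.33,-0.45,-0.2,-1],[0.33,-0.45,-0.2,-1],[0.33,-0.45,-0.2,-1],[0.33,-0.45,-0.2,-1],[0.33,-0.45,-0.2,-1],[0.33,-0.45,-0.2,-1],[0.33,-0.45,-0.2,-1],[0.33,-0.45,-0.2,-1]]]'; python3 -c "
from h import *
to(464.5,334,60,-17.6)"
```

```text
time_s: 1.7
tcp_pos: [0.4712, 0.3188, 0.1203]
eef_rot: [28.2, 89.4, -168.1]
contact_force: [0.0, -0.7, -0.6]
gripper_width: 0.0873
t 1.7 tcp [471.2 318.8 120.3] jawdir 163.66 x [-0.011 -0.002 -1.   ] F [ 0.02 -0.67 -0.55] w 87.3 q6 -69.5
shift units [-0.167  0.38  -1.507] turn units -0.253
```

```bash
python3 -m handwheel '[[[-0.08,0.19,-0.5,-0.2],[-0.08,0.19,-0.5,0],[0,0,-0.4,0],[0,0,0,0],[0,0,0,0]]]'; python3 -c "
from h import *
to(464.5,334,4,-17.6)
cv2.imwrite('pics/s1.png',vision.capture('side')[120:320,100:420].repeat(2,0).repeat(2,1))
cv2.imwrite('pics/t1.png',vision.capture('top')[120:320,100:420].repeat(2,0).repeat(2,1))"
```

```text
time_s: 2.2
tcp_pos: [0.4654, 0.3299, 0.0606]
eef_rot: [39.7, 89.2, -158.2]
contact_force: [0.5, 0.6, -0.4]
gripper_width: 0.0868
t 2.2 tcp [465.4 329.9  60.6] jawdir 162.12 x [-0.013 -0.005 -1.   ] F [ 0.55  0.61 -0.35] w 86.8 q6 -72.1
shift units [-0.024  0.102 -1.416] turn units 0.056
```

View pics/s1.png

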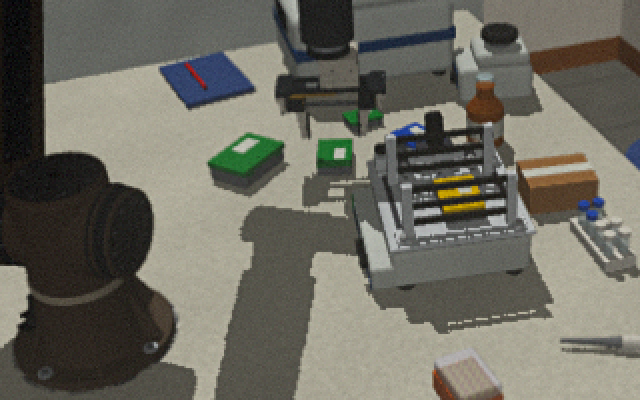

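View pics/t1.png

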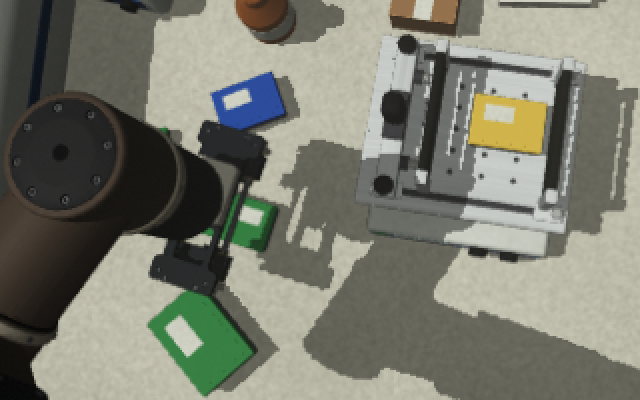

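```bash
python3 -m handwheel '[[[0,0.1,-0.7,0],[0,0,-0.68,0],[0,0,0,0]]]'; python3 -c "
from h import *
to(464.5,334,4,-17.6)"
```

```text
time_s: 2.6
tcp_pos: [0.4675, 0.3367, 0.0089]
eef_rot: [5.0, 89.5, 167.1]
contact_force: [-0.0, -0.2, -0.2]
gripper_width: 0.0868
t 2.6 tcp [467.5 336.7   8.9] jawdir 162.15 x [-0.008  0.002 -1.   ] F [-0.03 -0.16 -0.16] w 86.8 q6 -72.3
shift units [-0.075 -0.067 -0.122] turn units 0.049
```

```bash
python3 -m handwheel '[[[-0.07,-0.06,-0.1,0],[0,0,0,0]]]'; python3 -c "
from h import *
to(464.5,334,4,-17.6)"; python3 -m handwheel '[[[0,0,0,0],[0,0,0,0],[0,0,0,0],[0,0,0,0],[0,0,0,0]]]' 55 25;  python3 -c "
from h import *
to(464.5,334,4,-17.6)"
```

```text
time_s: 2.8
tcp_pos: [0.4653, 0.335, 0.0069]
eef_rot: [-8.7, 89.6, 153.5]
contact_force: [-0.5, -0.5, -0.8]
gripper_width: 0.0871
t 2.8 tcp [465.3 335.    6.9] jawdir 162.19 x [-0.006  0.003 -1.   ] F [-0.47 -0.55 -0.78] w 87.1 q6 -72.3
shift units [-0.02  -0.025 -0.072] turn units 0.042
time_s: 3.3
tcp_pos: [0.4666, 0.3366, 0.0108]
eef_rot: [-53.0, 89.5, 109.3]
contact_force: [0.2, 0.4, -1.8]
gripper_width: 0.0641
t 3.3 tcp [466.6 336.6  10.8] jawdir 162.21 x [-0.003  0.008 -1.   ] F [ 0.18  0.4  -1.82] w 64.1 q6 -72.3
shift units [-0.053 -0.065 -0.17 ] turn units 0.037
```

```bash
python3 -m handwheel '[[[0,0,0,0],[0,0,0,0],[-0.03,-0.04,-0.15,0],[0,0,-0.05,0]]]' 72;  python3 -c "
from h import *
to(464.5,334,3,-17.6)"
```

```text
time_s: 3.7
tcp_pos: [0.4655, 0.3351, 0.0026]
eef_rot: [-57.0, 89.5, 105.2]
contact_force: [-0.3, -0.2, -0.2]
gripper_width: 0.072
t 3.7 tcp [465.5 335.1   2.6] jawdir 162.21 x [-0.002  0.008 -1.   ] F [-0.29 -0.2  -0.15] w 72.0 q6 -72.3
shift units [-0.026 -0.027  0.011] turn units 0.037
```

```bash
python3 -m handwheel '[[[0,0,0,0],[0,0,0,0],[0,0,0,0]]]' 55 25;  python3 -c "
from h import *
to(464.5,334,3,-17.6)"
```

```text
time_s: 4.0
tcp_pos: [0.4653, 0.3347, 0.0019]
eef_rot: [-50.4, 89.6, 111.8]
contact_force: [-0.7, 0.5, 1.6]
gripper_width: 0.064
t 4.0 tcp [465.3 334.7   1.9] jawdir 162.22 x [-0.003  0.007 -1.   ] F [-0.75  0.46  1.6 ] w 64.0 q6 -72.3
shift units [-0.021 -0.018  0.027] turn units 0.036
```

```bash
python3 -m handwheel '[[[0,0,0.4,0],[0,0,0.8,0],[0,0,0.95,0],[0,0,0.95,0],[0,0,0.95,0],[0,0,0.8,0],[0,0,0.8,0],[0,0,0.1,0]]]';  python3 -c "
from h import *
to(567.9,-20.4,225,-9.5)
cv2.imwrite('pics/s2.png',vision.capture('side')[60:260,150:410].repeat(3,0).repeat(3,1))"
```

```text
time_s: 4.8
tcp_pos: [0.4621, 0.3308, 0.238]
eef_rot: [6.0, 89.5, 168.2]
contact_force: [0.0, 0.4, -1.3]
gripper_width: 0.0641
t 4.8 tcp [462.1 330.8 238. ] jawdir 162.15 x [-0.008  0.002 -1.   ] F [ 0.03  0.37 -1.3 ] w 64.1 q6 -72.7
shift units [ 2.645 -8.781 -0.326] turn units 1.67
```

View pics/s2.png

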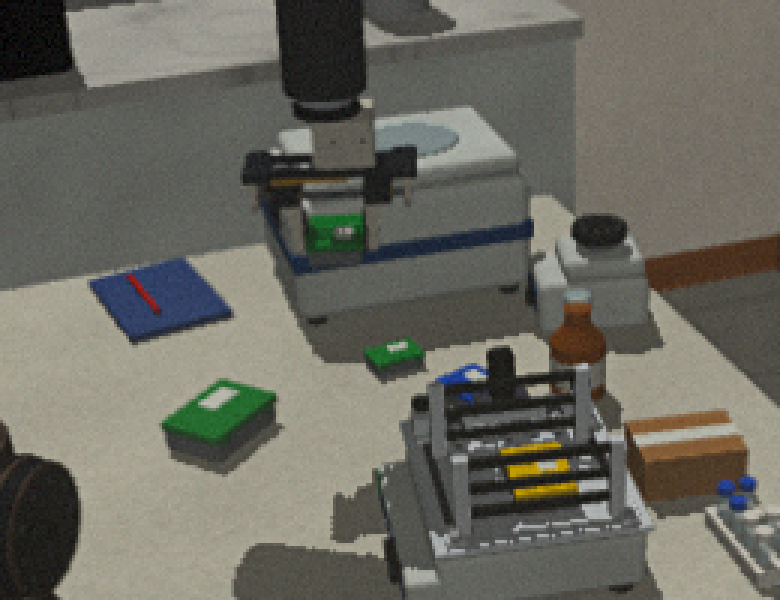

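```bash
python3 -m handwheel '[[[0.2,-0.6,0,0.2],[0.25,-0.9,0,0.2],[0.3,-1,0,0.2],[0.3,-1,0,0.2],[0.3,-1,0,0.2],[0.3,-1,0,0.2],[0.3,-1,0,0.2],[0.3,-1,0,0.2]]]';  python3 -c "
from h import *
to(567.9,-20.4,135,-9.5)"
```

```text
time_s: 5.65
tcp_pos: [0.5466, 0.0227, 0.2254]
eef_rot: [22.1, 88.6, -167.0]
contact_force: [0.6, 1.1, -0.8]
gripper_width: 0.0637
t 5.65 tcp [546.6  22.7 225.4] jawdir 170.84 x [-0.023 -0.005 -1.   ] F [ 0.64  1.1  -0.77] w 63.7 q6 -31.8
shift units [ 0.534 -1.078 -2.259] turn units -0.068
```

```bash
python3 -m handwheel '[[[0.3,-0.6,0,0],[0.2,-0.4,0,0],[0,0,0,0],[0,0,0,0]]]';  python3 -c "
from h import *
to(567.9,-20.4,135,-9.5)"
```

```text
time_s: 6.05
tcp_pos: [0.5642, -0.0246, 0.2184]
eef_rot: [20.8, 88.0, -168.7]
contact_force: [-0.2, 0.4, -1.7]
gripper_width: 0.0639
t 6.05 tcp [564.2 -24.6 218.4] jawdir 170.44 x [-0.034 -0.007 -0.999] F [-0.19  0.43 -1.75] w 63.9 q6 -26.7
shift units [ 0.091  0.104 -2.085] turn units 0.012
```

```bash
python3 -m handwheel '[[[0.09,0.1,-0.5,0],[0,0,-0.8,0],[0,0,-0.3,0],[0,0,0,0]]]';  python3 -c "
from h import *
to(567.9,-20.4,125,-9.5)"
```

```text
time_s: 6.45
tcp_pos: [0.5662, -0.018, 0.1513]
eef_rot: [19.9, 87.9, -169.5]
contact_force: [0.6, -0.1, -1.5]
gripper_width: 0.0637
t 6.45 tcp [566.2 -18.  151.3] jawdir 170.55 x [-0.035 -0.007 -0.999] F [ 0.59 -0.07 -1.48] w 63.7 q6 -27.1
shift units [ 0.042 -0.06  -0.657] turn units -0.01
```

```bash
python3 -m handwheel '[[[0,0,0,0],[0,0,0,0],[0,0,0,0],[0,0,0,0]]]';  python3 -c "
from h import *
to(567.9,-20.4,125,-9.5)"; python3 -m handwheel '[[[0,0,0.5,0],[0,0,0.5,0]]]';  python3 -c "
from h import *
to(567.9,-20.4,125,-9.5)";python3 -m handwheel '[[[0,0,-0.5,0],[0,0,-0.5,0]]]';  python3 -c "
from h import *
to(567.9,-20.4,125,-9.5)"
```

```text
time_s: 6.85
tcp_pos: [0.5677, -0.0167, 0.1547]
eef_rot: [20.6, 88.2, -168.8]
contact_force: [0.8, 0.3, -1.2]
gripper_width: 0.0637
t 6.85 tcp [567.7 -16.7 154.7] jawdir 170.68 x [-0.031 -0.006 -0.999] F [ 0.76  0.32 -1.23] w 63.7 q6 -27.1
shift units [ 0.006 -0.092 -0.742] turn units -0.035
time_s: 7.05
tcp_pos: [0.5664, -0.0169, 0.1941]
eef_rot: [20.2, 88.0, -169.2]
contact_force: [0.3, 0.5, -1.9]
gripper_width: 0.0637
t 7.05 tcp [566.4 -16.9 194.1] jawdir 170.65 x [-0.035 -0.007 -0.999] F [ 0.3   0.48 -1.88] w 63.7 q6 -27.1
shift units [ 0.038 -0.087 -1.729] turn units -0.029
time_s: 7.25
tcp_pos: [0.5707, -0.0164, 0.1608]
eef_rot: [20.6, 88.7, -168.7]
contact_force: [1.2, 0.3, -1.7]
gripper_width: 0.064
t 7.25 tcp [570.7 -16.4 160.8] jawdir 170.69 x [-0.022 -0.004 -1.   ] F [ 1.15  0.33 -1.67] w 64.0 q6 -27.1
shift units [-0.07  -0.1   -0.896] turn units -0.039
```

```bash
python3 -m handwheel '[[[-0.05,-0.05,0.5,0],[0,-0.05,0.5,0],[0,0,-0.5,0],[0,0,-0.5,0],[0,0,0.5,0],[0,0,0.5,0],[0,0,-0.5,0],[0,0,-0.5,0]]]';  python3 -c "
from h import *
to(567.9,-20.4,125,-9.5)"
```

```text
time_s: 8.05
tcp_pos: [0.5713, -0.0208, 0.1669]
eef_rot: [20.0, 89.3, -169.4]
contact_force: [-0.3, 0.1, -1.9]
gripper_width: 0.0638
t 8.05 tcp [571.3 -20.8 166.9] jawdir 170.64 x [-0.012 -0.002 -1.   ] F [-0.28  0.06 -1.92] w 63.8 q6 -26.8
shift units [-0.085  0.01  -1.048] turn units -0.029
```

```bash
python3 -m handwheel '[[[-0.08,0,-0.4,0],[-0.03,0,-0.4,0],[0,0,0,0]]]';  python3 -c "
from h import *
to(567.9,-20.4,125,-9.5)
cv2.imwrite('pics/s3.png',vision.capture('side')[130:270,250:400].repeat(4,0).repeat(4,1))"
```

```text
time_s: 8.35
tcp_pos: [0.5665, -0.021, 0.134]
eef_rot: [18.0, 89.4, -171.4]
contact_force: [-0.5, 0.4, -1.8]
gripper_width: 0.0638
t 8.35 tcp [566.5 -21.  134. ] jawdir 170.6 x [-0.011 -0.002 -1.   ] F [-0.48  0.36 -1.76] w 63.8 q6 -26.9
shift units [ 0.034  0.016 -0.226] turn units -0.02
```

View pics/s3.png

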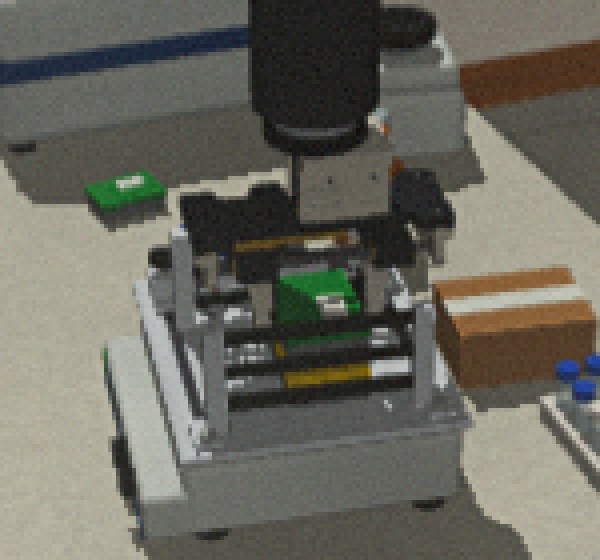

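```bash
python3 -m handwheel '[[[0.03,0.02,-0.2,0],[0,0,-0.04,0]]]';  python3 -c "
from h import *
to(567.9,-20.4,125,-9.5)"
```

```text
time_s: 8.6
tcp_pos: [0.5703, -0.02, 0.1275]
eef_rot: [21.2, 89.7, -168.1]
contact_force: [-0.0, 0.4, -0.6]
gripper_width: 0.0636
t 8.6 tcp [570.3 -20.  127.5] jawdir 170.64 x [-0.006 -0.001 -1.   ] F [-0.03  0.44 -0.63] w 63.6 q6 -26.9
shift units [-0.059 -0.011 -0.063] turn units -0.028
```

```bash
python3 -m handwheel '[[[-0.06,-0.01,-0.08,0],[0,0,-0.04,0]]]';  python3 -c "
from h import *
to(567.9,-20.4,125,-9.5)"
```

```text
time_s: 8.8
tcp_pos: [0.5689, -0.0203, 0.1248]
eef_rot: [31.6, 89.8, -157.8]
contact_force: [-8.9, 2.5, 18.1]
gripper_width: 0.0638
t 8.8 tcp [568.9 -20.3 124.8] jawdir 170.68 x [-0.003 -0.001 -1.   ] F [-8.87  2.46 18.12] w 63.8 q6 -27.0
shift units [-0.024 -0.003  0.005] turn units -0.035
```

```bash
python3 -m handwheel '[[[0,0,0.02,0],[0,0,0,0],[0,0,0,0]]]' 76;  python3 -c "
from h import *
st()"; python3 -m handwheel '[[[0,0,0.6,0],[0,0,0.95,0],[0,0,0.95,0],[0,0.1,0.4,0]]]'; python3 -c "
from h import *
st()"
```

```text
time_s: 9.1
tcp_pos: [0.5695, -0.0202, 0.1272]
eef_rot: [91.2, 90.0, -98.1]
contact_force: [-0.9, -0.5, -0.5]
gripper_width: 0.0755
t 9.1 tcp [569.5 -20.2 127.2] jawdir 170.7 x [-0.    -0.001 -1.   ] F [-0.88 -0.51 -0.46] w 75.5 q6 -27.0
time_s: 9.5
tcp_pos: [0.5669, -0.0171, 0.2435]
eef_rot: [29.1, 89.6, -160.3]
contact_force: [0.7, -0.6, -0.5]
gripper_width: 0.0758
t 9.5 tcp [566.9 -17.1 243.5] jawdir 170.65 x [-0.007 -0.003 -1.   ] F [ 0.67 -0.57 -0.51] w 75.8 q6 -27.4
```

```bash
python3 -m handwheel '[[[0.1,0.7,0,0.7],[0.13,1,0,0.7],[0.13,1,0,0.7],[0.13,1,0,0.7],[0.13,1,0,0.7],[0.13,1,0,0.7],[0.13,1,0,0.7],[0.13,1,0,0.7]]]' 87;  python3 -c "
from h import *
to(616.9,342.2,150,19.3)
im=vision.capture('top'); cv2.imwrite('pics/t4.png',im)
for c,z in(('yellow',.123),('green',.151),('blue',.028)):
    for k in lids(im,c): print(c,k.reshape(-1,2).mean(0).round(),rect('top',k,z))
cv2.imwrite('pics/t4a.png',cv2.resize(im[130:250,270:410],None,fx=5,fy=5))
"
```

```text
time_s: 10.3
tcp_pos: [0.609, 0.2983, 0.2494]
eef_rot: [169.4, 89.8, 8.7]
contact_force: [0.9, -0.3, 0.6]
gripper_width: 0.0872
t 10.3 tcp [609.  298.3 249.4] jawdir -160.7 x [ 0.003  0.    -1.   ] F [ 0.9  -0.29  0.6 ] w 87.2 q6 -23.3
shift units [ 0.197  1.098 -2.484] turn units -0.0
green [200. 289.] [317.1 339.3 106.4  75.2  40.5]
green [175. 197.] [533.6 407.   58.8  42.4   6.8]
green [354. 178.] [568.6 -20.5  87.5  62.4  80.5]
blue [228. 173.] [623.  324.8  87.6  64.6 -70.9]
blue [361. 108.] [800.6 -58.   44.9  44.6  -2. ]
blue [220.  19.] [1079.4  358.9  253.7  169.1   86.5]
```

View pics/t4a.png

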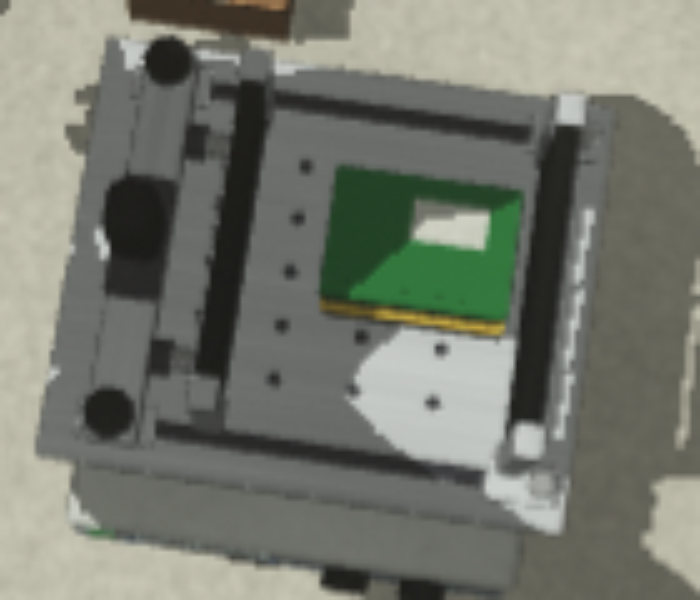

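```bash
python3 - <<'E'
from h import *
im=vision.capture('side'); cv2.imwrite('pics/s4a.png',cv2.resize(im[170:260,280:380],None,fx=6,fy=6))
t=cv2.imread('pics/t4.png')
k=[c for c in lids(t,'green') if c.mean()>0 and abs(c.reshape(-1,2).mean(0)[0]-354)<5][0]
print(cv2.boxPoints(cv2.minAreaRect(k)))
h=cv2.cvtColor(t,cv2.COLOR_BGR2HSV)[185:205,345]; print(np.c_[range(185,205),h].tolist())
E
```

```text
[[333.77994 188.54   ]
 [337.41995 163.05998]
 [374.23996 168.31999]
 [370.59995 193.8    ]]
[[185, 65, 148, 119], [186, 64, 146, 119], [187, 65, 146, 119], [188, 64, 145, 120], [189, 65, 144, 115], [190, 64, 129, 83], [191, 24, 117, 76], [192, 23, 168, 143], [193, 23, 155, 127], [194, 50, 11, 71], [195, 60, 7, 107], [196, 60, 7, 107], [197, 60, 7, 107], [198, 50, 7, 112], [199, 60, 5, 149], [200, 60, 5, 201], [201, 54, 6, 203], [202, 60, 5, 203], [203, 60, 5, 202], [204, 60, 5, 199]]
```

View pics/s4a.png

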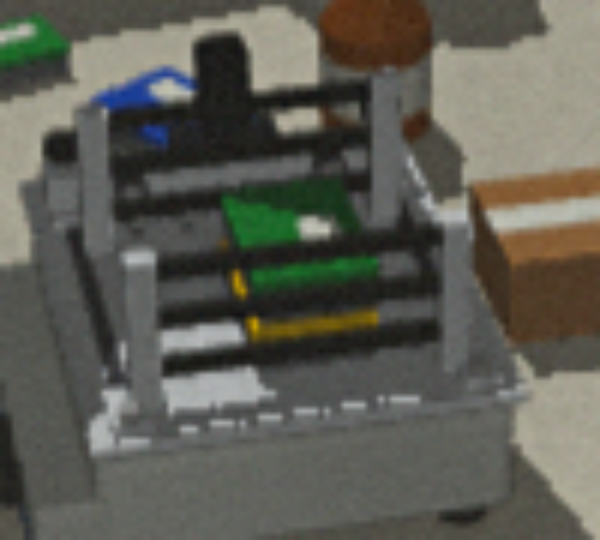

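```bash
python3 - <<'E'
from h import *
t=cv2.imread('pics/t4.png'); t0=cv2.imread('pics/top0.png')
ex=np.array([np.cos(np.radians(-9.5)),np.sin(np.radians(-9.5))]); ey=np.array([-ex[1],ex[0]])
def edge(img,lo,hi,z,cols,r0,r1,which):
    h=cv2.cvtColor(img,cv2.COLOR_BGR2HSV); m=cv2.inRange(h,(lo,90,60),(hi,255,255))
    out=[]
    for c in cols:
        r=np.where(m[r0:r1,c])[0]
        if len(r): out.append((c,r0+(r.max()+.5 if which else r.min()-.5)))
    X=plane('top',out,z)[:,:2]*1000
    return (X@ex).round(1), (X@ey).round(0)
cols=range(340,370,4)
for w in(1,0):
    print('y0',w,edge(t0,18,36,.123,cols,160,205,w)[0])
    print('y4',w,edge(t,18,36,.123,cols,160,205,w)[0])
    print('g4',w,edge(t,45,80,.151,cols,160,205,w)[0])
E
```

```text
y0 1 [530.9 529.9 531.3 530.2 531.6 530.6 529.5 530.9]
y4 1 [530.9 529.9 531.3 530.2 531.6 530.6 529.5 530.9]
g4 1 [532.8 531.8 533.2 532.1 533.5 532.5 531.5 532.8]
y0 0 [595.1 594.  595.4 594.3 595.7 594.6 596.  595. ]
y4 0 [535.8 537.2 538.6 537.5 536.5 537.9 536.8 538.2]
g4 0 [595.3 596.6 595.6 596.9 595.9 594.8 596.2 595.1]
```

```bash
python3 -m handwheel '[[[0.1,0.5,-0.1,0],[0.1,0.5,-0.2,0],[0,0.1,-0.7,0],[0,0,-0.9,0],[0,0,-0.9,0],[0,0,-0.6,0],[0,0,0,0]]]';  python3 -c "
from h import *
to(616.9,342.2,3,19.3)"
```

```text
time_s: 11.1
tcp_pos: [0.6176, 0.3496, 0.1046]
eef_rot: [168.7, 89.9, 8.0]
contact_force: [-0.6, 0.5, -0.1]
gripper_width: 0.087
t 11.1 tcp [617.6 349.6 104.6] jawdir -160.66 x [ 0.003  0.    -1.   ] F [-0.62  0.5  -0.09] w 87.0 q6 -26.0
shift units [-0.018 -0.186 -2.54 ] turn units -0.009
```

```bash
python3 -m handwheel '[[[0,-0.19,-0.6,0],[0,0,-0.9,0],[0,0,-0.5,0],[0,0,-0.1,0],[0,0,0,0]]]' 80;  python3 -c "
from h import *
to(616.9,342.2,3,19.3)
im=vision.capture('side'); cv2.imwrite('pics/s5.png',cv2.resize(im[110:230,240:400],None,fx=5,fy=5))"
```

```text
time_s: 11.6
tcp_pos: [0.6215, 0.3442, 0.0233]
eef_rot: [-179.2, 89.5, 20.1]
contact_force: [0.0, 0.4, 1.0]
gripper_width: 0.0803
t 11.6 tcp [621.5 344.2  23.3] jawdir -160.69 x [ 0.008  0.003 -1.   ] F [0.01 0.41 0.99] w 80.3 q6 -25.6
shift units [-0.114 -0.05  -0.507] turn units -0.001
```

View pics/s5.png

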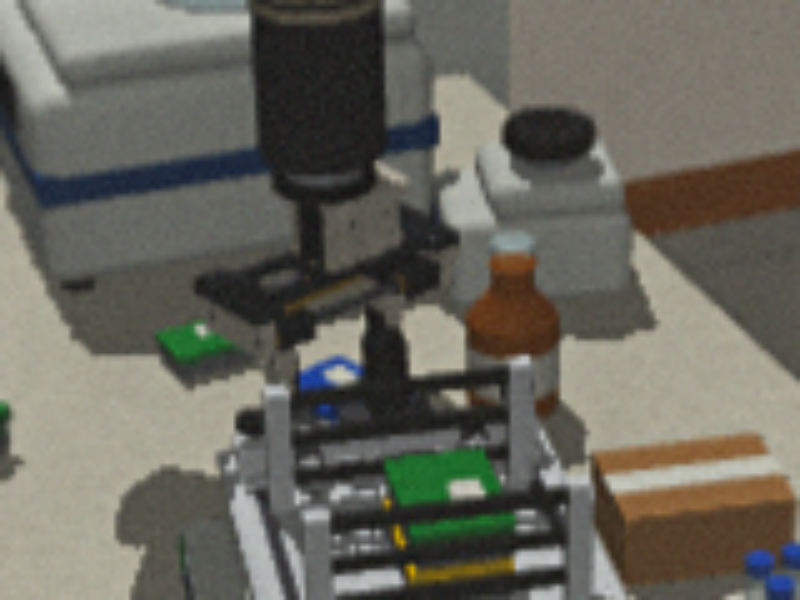

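Fingers are straddling the blue box at about (330,375) in the crop, and the bottle is clear. I'll go down the last 20 mm.

```bash
python3 -m handwheel '[[[-0.1,-0.05,-0.3,0],[-0.02,0,-0.18,0],[0,0,0,0]]]';  python3 -c "
from h import *
to(616.9,342.2,3,19.3)"
```

```text
time_s: 11.95
tcp_pos: [0.6183, 0.3439, 0.0073]
eef_rot: [-170.1, 89.1, 29.2]
contact_force: [0.1, -0.1, -0.7]
gripper_width: 0.08
t 11.95 tcp [618.3 343.9   7.3] jawdir -160.69 x [ 0.013  0.008 -1.   ] F [ 0.12 -0.07 -0.71] w 80.0 q6 -25.9
shift units [-0.036 -0.042 -0.108] turn units -0.003
```

```bash
python3 -m handwheel '[[[-0.03,-0.04,-0.12,0],[0,0,0,0]]]';  python3 -c "
from h import *
to(616.9,342.2,3,19.3)"; python3 -m handwheel '[[[0,0,-0.02,0],[0,0,-0.02,0],[0,0,0,0]]]' 55 25;  python3 -c "
from h import *
to(616.9,342.2,3,19.3)"
```

```text
time_s: 12.15
tcp_pos: [0.6172, 0.3424, 0.0028]
eef_rot: [-169.6, 89.1, 29.7]
contact_force: [0.6, -0.5, 0.2]
gripper_width: 0.0801
t 12.15 tcp [617.2 342.4   2.8] jawdir -160.67 x [ 0.014  0.008 -1.   ] F [ 0.61 -0.5   0.24] w 80.1 q6 -25.8
shift units [-0.006 -0.006  0.005] turn units -0.006
time_s: 12.45
tcp_pos: [0.6174, 0.3426, 0.0016]
eef_rot: [-169.6, 89.0, 29.8]
contact_force: [-0.5, -0.1, -0.1]
gripper_width: 0.0638
t 12.45 tcp [617.4 342.6   1.6] jawdir -160.67 x [ 0.015  0.008 -1.   ] F [-0.53 -0.14 -0.09] w 63.8 q6 -25.8
shift units [-0.013 -0.01   0.036] turn units -0.007
```

```bash
python3 -m handwheel '[[[0,0,0.4,0],[0,0,0.8,0],[0,0,0.95,0],[0,0,0.95,0],[0,0,0.95,0],[0,0,0.9,0],[0,0,0.8,0],[0,0,0.1,0]]]';  python3 -c "
from h import *
to(571.0,-2.7,240,-9.5)"
```

```text
time_s: 13.25
tcp_pos: [0.6143, 0.3391, 0.2508]
eef_rot: [-173.1, 89.1, 26.2]
contact_force: [0.5, 0.1, -1.7]
gripper_width: 0.0639
t 13.25 tcp [614.3 339.1 250.8] jawdir -160.7 x [ 0.014  0.007 -1.   ] F [ 0.53  0.09 -1.66] w 63.9 q6 -25.7
shift units [-1.082 -8.546 -0.27 ] turn units -5.76
```

```bash
python3 -m handwheel '[[[-0.1,-0.6,0,-0.7],[-0.13,-0.9,0,-0.7],[-0.13,-1,0,-0.7],[-0.13,-1,0,-0.7],[-0.13,-1,0,-0.7],[-0.13,-1,0,-0.7],[-0.13,-1,0,-0.7],[-0.13,-1,0,-0.7]]]';  python3 -c "
from h import *
to(571.0,-2.7,240,-9.5)"
```

```text
time_s: 14.05
tcp_pos: [0.5686, 0.0331, 0.256]
eef_rot: [-163.3, 88.9, 7.3]
contact_force: [1.4, -1.1, -2.1]
gripper_width: 0.0638
t 14.05 tcp [568.6  33.1 256. ] jawdir 170.62 x [ 0.019  0.002 -1.   ] F [ 1.44 -1.12 -2.14] w 63.8 q6 -32.7
shift units [ 0.061 -0.894 -0.401] turn units -0.023
```

```bash
python3 -m handwheel '[[[0.02,-0.5,0,0],[0.02,-0.2,0,0],[0,0,-0.3,0],[0,0,0,0]]]';  python3 -c "
from h import *
to(571.0,-2.7,160,-9.5)"
```

```text
time_s: 14.45
tcp_pos: [0.5674, -0.0003, 0.2449]
eef_rot: [-160.1, 88.8, 10.1]
contact_force: [0.8, 0.5, -1.7]
gripper_width: 0.0636
t 14.45 tcp [ 5.674e+02 -3.000e-01  2.449e+02] jawdir 170.18 x [ 0.02   0.004 -1.   ] F [ 0.76  0.46 -1.69] w 63.6 q6 -29.8
shift units [ 0.089 -0.06  -2.123] turn units 0.064
```

```bash
python3 -m handwheel '[[[0.08,-0.05,-0.9,0],[0,0,-0.8,0],[0,0,0,0]]]';  python3 -c "
from h import *
to(571.0,-2.7,153,-9.5)"
```

```text
time_s: 14.75
tcp_pos: [0.5712, 0.0008, 0.1754]
eef_rot: [-159.5, 88.7, 10.9]
contact_force: [-0.4, -0.5, -1.7]
gripper_width: 0.0636
t 14.75 tcp [571.2   0.8 175.4] jawdir 170.38 x [ 0.021  0.004 -1.   ] F [-0.4  -0.53 -1.66] w 63.6 q6 -29.6
shift units [-0.006 -0.087 -0.56 ] turn units 0.024
```

```bash
python3 -m handwheel '[[[0,-0.09,-0.35,0.02],[0,0,-0.05,0],[0,0,0,0]]]';  python3 -c "
from h import *
to(571.0,-2.7,153,-9.5)
im=vision.capture('side'); cv2.imwrite('pics/s6.png',cv2.resize(im[130:260,260:400],None,fx=5,fy=4.5))"
```

```text
time_s: 15.05
tcp_pos: [0.5728, -0.0003, 0.1614]
eef_rot: [-163.0, 88.7, 7.7]
contact_force: [0.7, 0.0, -1.4]
gripper_width: 0.0643
t 15.05 tcp [ 5.728e+02 -3.000e-01  1.614e+02] jawdir 170.73 x [ 0.022  0.003 -1.   ] F [ 0.67  0.04 -1.36] w 64.3 q6 -29.2
shift units [-0.044 -0.061 -0.21 ] turn units -0.046
```

View pics/s6.png

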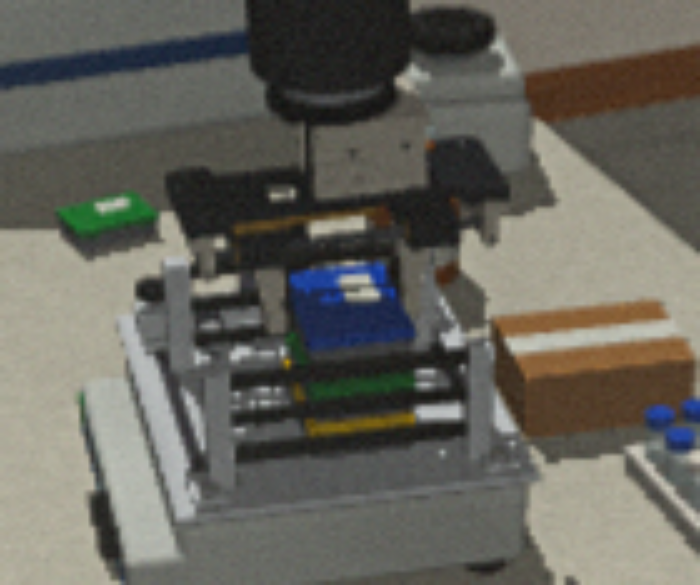

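```bash
python3 -m handwheel '[[[-0.04,-0.08,-0.12,-0.04],[0,0,-0.04,0]]]';  python3 -c "
from h import *
to(571.0,-2.7,153,-9.5)"
```

```text
time_s: 15.3
tcp_pos: [0.5722, -0.0028, 0.157]
eef_rot: [-161.8, 88.5, 8.8]
contact_force: [0.5, 0.4, -1.6]
gripper_width: 0.0639
t 15.3 tcp [572.2  -2.8 157. ] jawdir 170.57 x [ 0.025  0.004 -1.   ] F [ 0.52  0.42 -1.6 ] w 63.9 q6 -29.1
shift units [-0.031  0.002 -0.101] turn units -0.013
```

```bash
python3 -m handwheel '[[[-0.03,0,-0.1,0],[0,0,0,0]]]';  python3 -c "
from h import *
to(571.0,-2.7,153,-9.5)"
```

```text
time_s: 15.5
tcp_pos: [0.5712, -0.0028, 0.1535]
eef_rot: [-161.6, 88.5, 8.9]
contact_force: [-0.1, 0.2, -0.8]
gripper_width: 0.0641
t 15.5 tcp [571.2  -2.8 153.5] jawdir 170.56 x [ 0.027  0.004 -1.   ] F [-0.13  0.2  -0.79] w 64.1 q6 -29.2
shift units [-0.006  0.004 -0.012] turn units -0.011
```

```bash
python3 -m handwheel '[[[0,0,-0.04,0]]]';  python3 -c "
from h import *
st()";  python3 -m handwheel '[[[0,0,0,0],[0,0,0,0],[0,0,0,0]]]' 76;  python3 -c "
from h import *
st()"
```

```text
time_s: 15.6
tcp_pos: [0.5717, -0.0028, 0.1526]
eef_rot: [-162.0, 88.4, 8.6]
contact_force: [-7.6, 4.0, 20.7]
gripper_width: 0.0637
t 15.6 tcp [571.7  -2.8 152.6] jawdir 170.57 x [ 0.028  0.004 -1.   ] F [-7.58  4.04 20.71] w 63.7 q6 -29.2
time_s: 15.9
tcp_pos: [0.5724, -0.0028, 0.1535]
eef_rot: [-162.3, 88.3, 8.3]
contact_force: [-0.2, -0.4, -0.9]
gripper_width: 0.0753
t 15.9 tcp [572.4  -2.8 153.5] jawdir 170.58 x [ 0.03   0.004 -1.   ] F [-0.21 -0.35 -0.87] w 75.3 q6 -29.2
```

```bash
python3 -m handwheel '[[[0,0,0.5,0],[0,0,0.9,0],[0,0,0.9,0],[0,0.4,0.3,0],[0.05,1,0,0],[0.05,1,0,0],[0,0.6,0,0],[0,0,0,0]]]' 72;  python3 -c "
from h import *
to(575.8,110,215,-9.5)
im=vision.capture('top'); cv2.imwrite('pics/t7.png',im)
for c,z in(('green',.151),('blue',.179)):
    for k in lids(im,c): print(c,k.reshape(-1,2).mean(0).round(),rect('top',k,z))
cv2.imwrite('pics/t7a.png',cv2.resize(im[130:250,270:410],None,fx=5,fy=5))
im=vision.capture('side'); cv2.imwrite('pics/s7.png',cv2.resize(im[130:260,260:400],None,fx=5,fy=4.5))
"
```

```text
time_s: 16.7
tcp_pos: [0.5751, 0.1211, 0.2607]
eef_rot: [-160.7, 88.3, 9.7]
contact_force: [-0.2, -0.4, -0.2]
gripper_width: 0.0721
t 16.7 tcp [575.1 121.1 260.7] jawdir 170.36 x [ 0.029  0.005 -1.   ] F [-0.25 -0.4  -0.19] w 72.1 q6 -41.2
shift units [ 0.018 -0.278 -1.143] turn units 0.029
green [217. 288.] [321.2 297.   62.3  16.3  28.3]
green [178. 201.] [525.1 401.3  40.5  33.1   7. ]
blue [ 56. 292.] [310.1 675.7 142.8 123.1 -81.5]
blue [354. 176.] [568.5 -19.2  88.1  63.8  80.3]
blue [361. 108.] [737.1 -43.8  38.2  38.   -2. ]
blue [219.  16.] [976.1 311.4 216.6 141.5  86.5]
```

View pics/t7a.png

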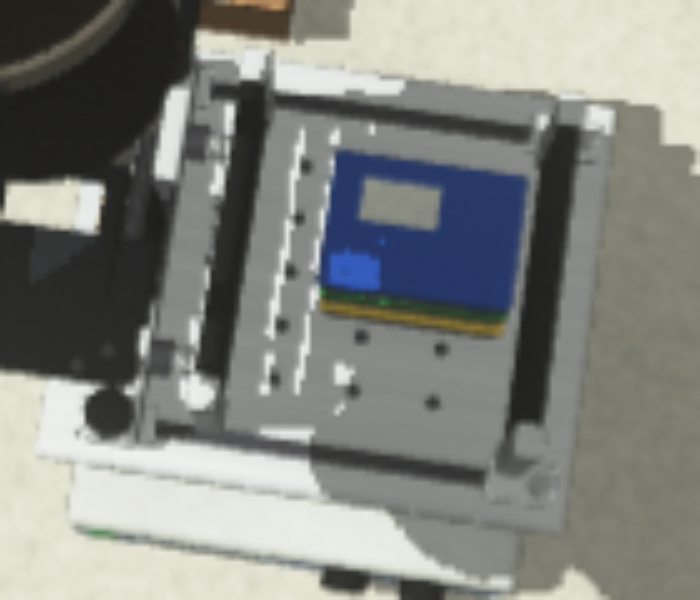

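View pics/s7.png

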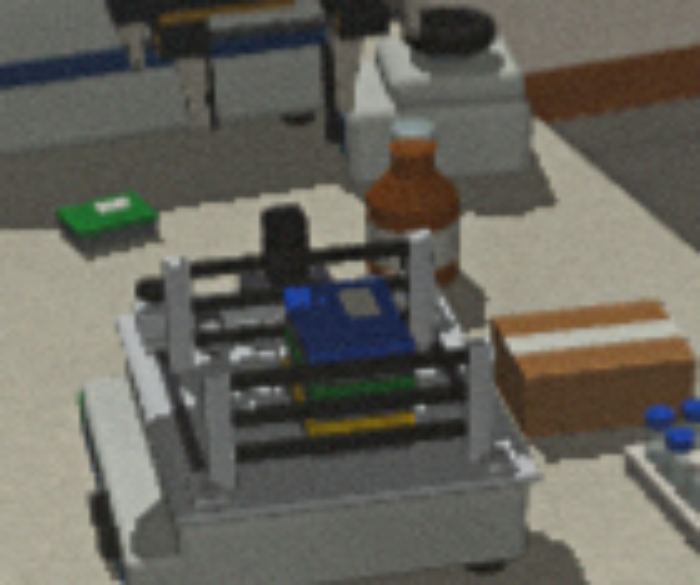

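```bash
python3 -c "
from h import *
print(proj('side',[.5758,.110,.189]), 'seen 316.6 177.1')"; python3 -m handwheel '[[[0,-0.2,-0.5,0],[0,-0.1,-0.4,0],[0,0,0,0]]]' 66;  python3 -c "
from h import *
to(575.8,110,150,-9.5)"
```

```text
[[315.75637431 177.02139402]] seen 316.6 177.1
time_s: 17.1
tcp_pos: [0.5746, 0.1048, 0.2237]
eef_rot: [-161.7, 88.4, 8.5]
contact_force: [0.9, -0.4, -0.9]
gripper_width: 0.066
t 17.1 tcp [574.6 104.8 223.7] jawdir 170.23 x [ 0.028  0.004 -1.   ] F [ 0.85 -0.39 -0.86] w 66.0 q6 -40.0
shift units [ 0.031  0.129 -1.843] turn units 0.053
```

```bash
python3 -m handwheel '[[[0.03,0.12,-0.4,0.05],[0,0,-0.6,0],[0,0,-0.4,0],[0,0,0,0]]]';  python3 -c "
from h import *
to(575.8,110,150,-9.5)
im=vision.capture('side'); cv2.imwrite('pics/s8.png',cv2.resize(im[130:260,260:400],None,fx=5,fy=4.5))"
```

```text
time_s: 17.5
tcp_pos: [0.577, 0.1069, 0.1691]
eef_rot: [-162.1, 88.2, 8.2]
contact_force: [-0.4, 0.4, 0.8]
gripper_width: 0.066
t 17.5 tcp [577.  106.9 169.1] jawdir 170.28 x [ 0.031  0.004 -1.   ] F [-0.45  0.44  0.79] w 66.0 q6 -40.2
shift units [-0.031  0.078 -0.477] turn units 0.044
```

View pics/s8.png

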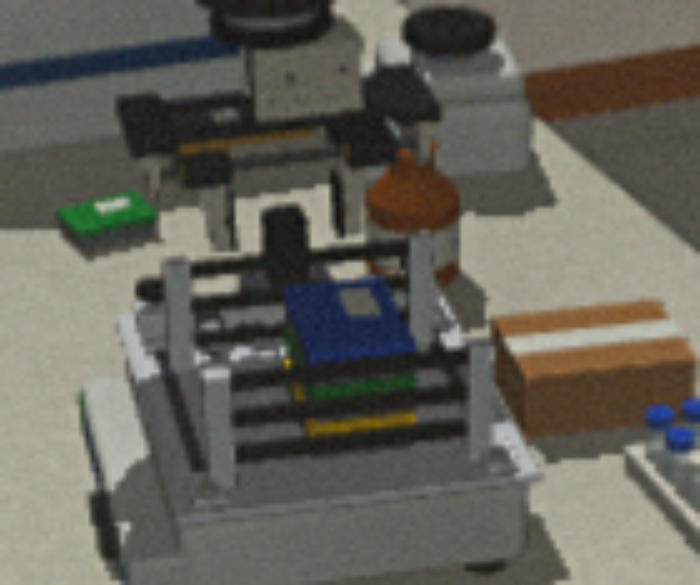

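```bash
python3 -m handwheel '[[[-0.03,0.08,-0.35,0.04],[0,0,-0.12,0],[0,0,0,0]]]';  python3 -c "
from h import *
to(575.8,110,149,-9.5)"
```

```text
time_s: 17.85
tcp_pos: [0.5782, 0.1105, 0.1537]
eef_rot: [-160.7, 87.9, 9.8]
contact_force: [0.3, -0.2, 0.1]
gripper_width: 0.0658
t 17.85 tcp [578.2 110.5 153.7] jawdir 170.47 x [ 0.037  0.006 -0.999] F [ 0.33 -0.19  0.13] w 65.8 q6 -40.4
shift units [-0.06  -0.011 -0.117] turn units 0.005
```

```bash
python3 -m handwheel '[[[-0.06,0,-0.08,0]]]' 40 20;  python3 -m handwheel '[[[0,0,0,0],[0,0,0,0],[0,0,0,0]]]' 20 30; python3 -c "
from h import *
to(575.8,110,149,-9.5)"
```

```text
time_s: 17.95
tcp_pos: [0.5763, 0.1106, 0.1511]
eef_rot: [-160.5, 87.8, 10.0]
contact_force: [-0.5, -0.2, 0.2]
gripper_width: 0.0622
time_s: 18.25
tcp_pos: [0.5762, 0.1107, 0.1517]
eef_rot: [-160.2, 87.8, 10.3]
contact_force: [0.5, -0.0, -1.0]
gripper_width: 0.0395
t 18.25 tcp [576.2 110.7 151.7] jawdir 170.49 x [ 0.038  0.007 -0.999] F [ 0.5  -0.02 -1.  ] w 39.5 q6 -40.5
shift units [-0.009 -0.018 -0.067] turn units 0.001
```

```bash
python3 -m handwheel '[[[0,0,0,0],[0,0,0,0],[0,0,0,0]]]' 20 30; python3 -c "
from h import *
to(575.8,110,149,-9.5)"
```

```text
time_s: 18.55
tcp_pos: [0.5795, 0.1111, 0.1522]
eef_rot: [-160.3, 87.4, 10.2]
contact_force: [-2.5, 0.7, 3.3]
gripper_width: 0.0288
t 18.55 tcp [579.5 111.1 152.2] jawdir 170.49 x [ 0.044  0.008 -0.999] F [-2.51  0.69  3.33] w 28.8 q6 -40.5
shift units [-0.093 -0.028 -0.08 ] turn units 0.002
```

```bash
python3 -m handwheel '[[[-0.04,-0.22,0,0],[-0.04,-0.22,0,0],[-0.04,-0.22,0,0]]]'; python3 -c "
from h import *
s,_=st()
e=np.array([.165,.986]); p=s['tcp_pos'][:2]*1000
print('y',e@p,'start',e@[579.5,111.1],'Fy',e@s['contact_force'][:2])"
```

```text
time_s: 18.85
tcp_pos: [0.575, 0.0848, 0.1522]
eef_rot: [-159.2, 87.4, 11.4]
contact_force: [4.4, 1.0, -2.2]
gripper_width: 0.0285
t 18.85 tcp [575.   84.8 152.2] jawdir 170.56 x [ 0.044  0.009 -0.999] F [ 4.4   1.03 -2.16] w 28.5 q6 -38.1
y 178.47241796658116 start 205.1621 Fy 1.741963436399469
```

```bash
cat >> h.py <<'E'
def cl():
    s,_=st(False); e=np.array([.165,.986]); n=np.array([.986,-.165]); p=s['tcp_pos'][:2]*1000; f=s['contact_force']
    print('t',round(s['time_s'],2),'travelled',round(205.2-e@p,2),'x',round(n@p,2),'z',round(s['tcp_pos'][2]*1000,1),'Fy',round(e@f[:2],2),'Fx',round(n@f[:2],2),'Fz',round(f[2],2),'M',s['moment'].round(2),'w',round(s['gripper_width']*1000,1))
E
python3 -m handwheel '[[[-0.01,-0.12,0,0],[-0.01,-0.12,0,0]]]'; python3 -c "
from h import *
cl()"
python3 -m handwheel '[[[-0.01,-0.1,0,0]]]'; python3 -c "
from h import *
cl()"
```

```text
time_s: 19.05
tcp_pos: [0.573, 0.0733, 0.1522]
eef_rot: [-159.1, 87.5, 11.4]
contact_force: [-1.1, 2.1, 1.9]
gripper_width: 0.0287
t 19.05 travelled 38.4 x 552.88 z 152.2 Fy 1.87 Fx -1.38 Fz 1.85 M [0.94 1.24 0.01] w 28.7
time_s: 19.15
tcp_pos: [0.5722, 0.0689, 0.1522]
eef_rot: [-158.6, 87.5, 11.9]
contact_force: [-0.1, 4.4, 1.1]
gripper_width: 0.0289
t 19.15 travelled 42.85 x 552.87 z 152.2 Fy 4.3 Fx -0.87 Fz 1.12 M [1.65 1.15 0.06] w 28.9
```

```bash
python3 -m handwheel '[[[-0.01,-0.05,0,0]]]' >/dev/null; python3 -c "
from h import *
cl()"; python3 -m handwheel '[[[-0.01,-0.05,0,0]]]'>/dev/null; python3 -c "
from h import *
cl()"
```

```text
t 19.25 travelled 45.1 x 552.82 z 152.2 Fy 4.64 Fx 0.92 Fz -1.14 M [1.29 0.42 0.12] w 28.6
t 19.35 travelled 47.06 x 552.86 z 152.2 Fy 3.01 Fx 0.66 Fz -0.96 M [1.37 0.67 0.1 ] w 28.7
```

```bash
python3 -c "
from h import *
cl()
im=vision.capture('top'); cv2.imwrite('pics/t9.png',im); cv2.imwrite('pics/t9a.png',cv2.resize(im[130:250,270:410],None,fx=5,fy=5))
print([rect('top',k,.179) for k in lids(im,'blue') if abs(k[:,0,0].mean()-357)<12])
im=vision.capture('side'); cv2.imwrite('pics/s9.png',cv2.resize(im[150:260,270:390],None,fx=6,fy=5))
cl()"
```

```text
t 19.35 travelled 47.06 x 552.86 z 152.2 Fy 3.01 Fx 0.66 Fz -0.96 M [1.37 0.67 0.1 ] w 28.7
[array([566.7, -26.5,  89.5,  64.1,  80.4]), array([737.1, -43.8,  38.2,  38. ,  -2. ])]
t 19.45 travelled 47.33 x 552.86 z 152.2 Fy 0.86 Fx 1.99 Fz -0.19 M [0.56 0.57 0.03] w 28.5
```

View pics/t9a.png

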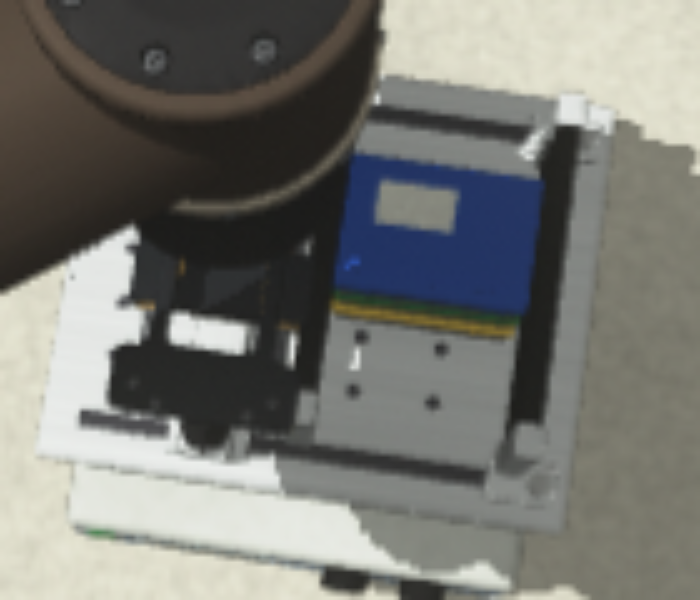

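View pics/s9.png

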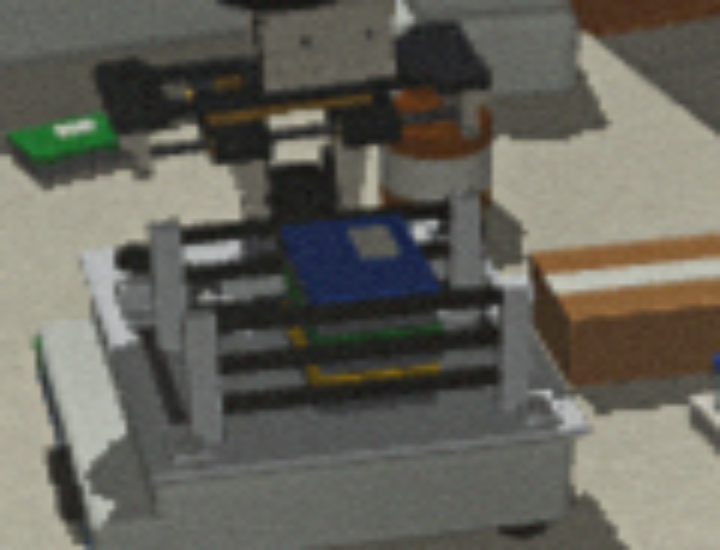

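```bash
for i in 1; do python3 -m handwheel '[[[-0.01,-0.05,0,0]]]' >/dev/null; python3 -c "
from h import *
cl()"; done; python3 -m handwheel '[[[-0.01,-0.05,0,0]]]'>/dev/null; python3 -c "
from h import *
cl()"
```

```text
t 19.55 travelled 49.09 x 552.85 z 152.2 Fy 4.66 Fx 1.64 Fz 0.67 M [1.45 0.74 0.09] w 28.4
t 19.65 travelled 50.76 x 552.85 z 152.2 Fy 5.27 Fx -0.51 Fz -0.92 M [2.13 0.81 0.12] w 28.7
```

```bash
python3 -m handwheel '[[[-0.01,-0.05,0,0]]]' >/dev/null; python3 -c "
from h import *
cl()"; python3 -m handwheel '[[[-0.005,-0.04,0,0]]]'>/dev/null; python3 -c "
from h import *
cl()
im=vision.capture('top'); cv2.imwrite('pics/t10.png',im); cv2.imwrite('pics/t10a.png',cv2.resize(im[130:250,270:410],None,fx=5,fy=5))
print([rect('top',k,.179) for k in lids(im,'blue') if abs(k[:,0,0].mean()-357)<12])
cl()"
```

```text
t 19.75 travelled 52.15 x 552.85 z 152.2 Fy 7.89 Fx -0.47 Fz -0.18 M [2.75 0.91 0.18] w 28.7
t 19.85 travelled 52.9 x 552.85 z 152.2 Fy 7.67 Fx -1.66 Fz -0.25 M [3.09 1.25 0.23] w 28.5
[array([566.5, -28.5,  89.4,  64.1,  80.2]), array([737.1, -43.8,  38.2,  38. ,  -2. ])]
t 19.9 travelled 52.98 x 552.85 z 152.2 Fy 7.3 Fx 0.05 Fz -0.04 M [2.59 0.97 0.22] w 28.8
```

View pics/t10a.png

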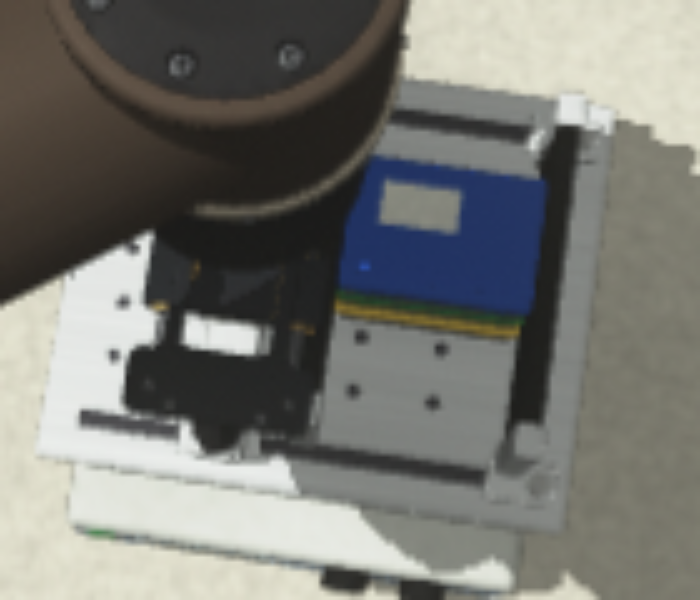

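```bash
python3 - <<'E'
from h import *
e=np.array([.165,.986])
t0=cv2.imread('pics/top0.png'); t=cv2.imread('pics/t10.png')
def bar(img,rows,c0,c1,z):
    g=cv2.cvtColor(img,cv2.COLOR_BGR2GRAY); L=[];Rr=[]
    for r in rows:
        c=np.where(g[r,c0:c1]<45)[0]+c0
        if len(c): L.append((c.min()-.5,r)); Rr.append((c.max()+.5,r))
    if not L: return
    a=plane('top',L,z)[:,:2]@e*1000; b=plane('top',Rr,z)[:,:2]@e*1000
    return np.median(a).round(1),np.median(b).round(1),len(L)
print('rail t0',bar(t0,range(165,205,3),365,395,.174))
print('rail t10',bar(t,range(195,208,2),365,395,.174))
print('jaw t0',bar(t0,range(165,195,3),308,324,.174))
k=[k for k in lids(t,'blue') if 340<k[:,0,0].mean()<370 and k[:,0,1].mean()>150][0]
X=plane('top',k.reshape(-1,2),.179)[:,:2]@e*1000
print('blue ends',np.percentile(X,[1,5,95,99]))
s=cv2.imread('pics/top0.png')
E
python3 -c "
import cv2
im=cv2.imread('pics/top0.png');cv2.imwrite('pics/z.png',cv2.resize(im[140:225,280:330],None,fx=7,fy=7,interpolation=cv2.INTER_CUBIC))"
```

```text
rail t0 (np.float64(24.3), np.float64(9.6), 14)
rail t10 (np.float64(24.7), np.float64(10.6), 7)
jaw t0 (np.float64(168.0), np.float64(154.1), 10)
blue ends [ 20.78235879  21.28590953 109.15178289 109.85834862]
```

View pics/z.png

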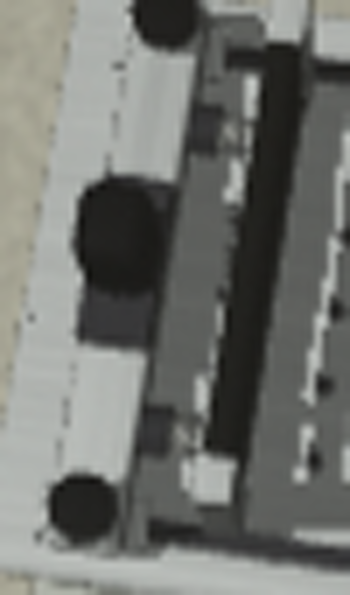

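```bash
python3 -c "
from h import *
cl()
im=vision.capture('side'); cv2.imwrite('pics/s11.png',im); cv2.imwrite('pics/s11a.png',cv2.resize(im[175:245,275:365],None,fx=8,fy=8,interpolation=cv2.INTER_CUBIC))
im=cv2.imread('pics/side0.png'); cv2.imwrite('pics/s0z.png',cv2.resize(im[175:245,275:365],None,fx=8,fy=8,interpolation=cv2.INTER_CUBIC))
cl()"
```

```text
t 19.9 travelled 52.98 x 552.85 z 152.2 Fy 7.3 Fx 0.05 Fz -0.04 M [2.59 0.97 0.22] w 28.8
t 19.95 travelled 53.01 x 552.83 z 152.2 Fy 6.43 Fx -0.8 Fz 0.42 M [2.55 1.07 0.19] w 28.7
```

View pics/s11a.png

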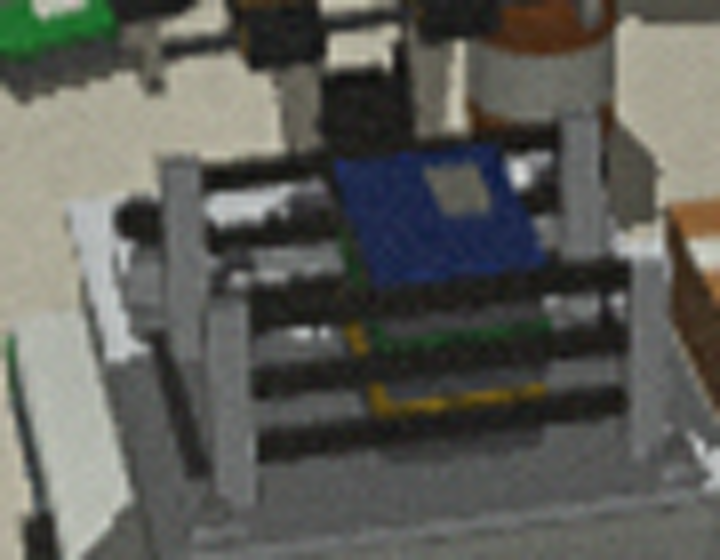

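View pics/s0z.png

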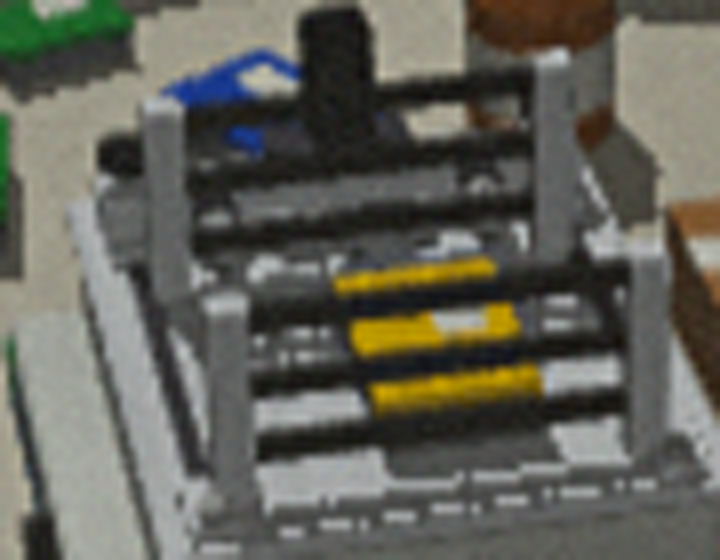

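```bash
python3 -m handwheel '[[[-0.005,-0.04,0,0]]]'>/dev/null; python3 -c "
from h import *
cl()";python3 -m handwheel '[[[0,-0.01,0,0],[0,-0.01,0,0]]]'>/dev/null; python3 -c "
from h import *
cl()
im=vision.capture('side'); cv2.imwrite('pics/s12.png',im)
cl()
e=np.array([.165,.986])
a=cv2.imread('pics/side0.png',0).astype(int); b=cv2.cvtColor(im,cv2.COLOR_BGR2GRAY).astype(int)
for nm,I in(('0',a),('12',b)):
    for c in (289,290,291,292): print(nm,'screw col',c,I[186:208,c].tolist())
    for c in (295,296,297,298): print(nm,'post col',c,I[182:204,c].tolist())
"
```

```text
t 20.05 travelled 53.49 x 552.88 z 152.2 Fy 7.75 Fx -0.65 Fz -0.3 M [3.37 1.19 0.34] w 28.6
t 20.25 travelled 52.74 x 552.86 z 152.2 Fy 6.7 Fx -0.68 Fz 0.35 M [2.12 1.   0.19] w 28.6
t 20.3 travelled 52.7 x 552.86 z 152.2 Fy 6.71 Fx -1.01 Fz -0.42 M [2.31 1.08 0.2 ] w 29.2
0 screw col 289 [151, 153, 156, 156, 152, 107, 50, 31, 31, 36, 32, 88, 89, 77, 100, 100, 95, 99, 101, 82, 85, 111]
0 screw col 290 [156, 151, 155, 159, 157, 104, 42, 30, 39, 23, 30, 55, 74, 82, 101, 107, 95, 102, 98, 85, 89, 101]
0 screw col 291 [154, 154, 156, 152, 158, 105, 50, 27, 32, 29, 23, 57, 75, 83, 104, 96, 96, 98, 94, 82, 92, 79]
0 screw col 292 [157, 149, 121, 109, 113, 81, 53, 41, 36, 39, 29, 72, 78, 83, 94, 100, 94, 96, 89, 78, 98, 75]
0 post col 295 [153, 156, 153, 151, 98, 153, 169, 112, 87, 93, 94, 93, 91, 92, 96, 95, 98, 95, 97, 96, 97, 95]
0 post col 296 [155, 153, 157, 115, 86, 148, 162, 119, 95, 93, 96, 97, 96, 95, 98, 97, 98, 93, 101, 93, 97, 100]
0 post col 297 [151, 157, 153, 96, 62, 85, 151, 123, 96, 95, 97, 94, 99, 104, 94, 104, 97, 97, 98, 92, 97, 94]
0 post col 298 [156, 162, 114, 63, 53,
[... 349 characters left out ...]
 165, 167, 165, 169, 168, 169, 167, 166, 171, 173, 121, 56, 36, 30, 32, 40, 130, 112, 99]
12 screw col 292 [157, 171, 164, 161, 164, 168, 169, 166, 171, 171, 172, 174, 167, 120, 57, 37, 35, 34, 33, 54, 77, 89]
12 post col 295 [77, 113, 125, 101, 122, 161, 171, 171, 162, 170, 168, 162, 130, 97, 96, 91, 95, 94, 79, 82, 80, 71]
12 post col 296 [89, 156, 166, 172, 167, 168, 166, 168, 166, 171, 168, 171, 135, 93, 99, 105, 97, 104, 110, 106, 110, 111]
12 post col 297 [122, 165, 169, 168, 168, 167, 174, 167, 166, 164, 167, 170, 124, 90, 106, 105, 98, 105, 107, 106, 108, 106]
12 post col 298 [147, 173, 170, 165, 171, 170, 177, 169, 170, 175, 172, 167, 129, 93, 104, 105, 103, 102, 106, 104, 102, 104]
```

```bash
python3 - <<'E'
from h import *
e=np.array([.165,.986])
def y(n,uv,z): return plane(n,[uv],z)[0,:2]@e*1000
# predicted image shift per mm along -y
for nm,uv,z in(('screw',(290,194),.141),('post',(296,189),.183)):
    X=plane('side',[uv],z)[0]
    for d in (35,40,45,50,53,55): 
        print(nm,d,(proj('side',X-np.r_[e*d/1000,0])[0]-uv).round(2))
E
python3 -c "
import cv2,numpy as np
a=cv2.imread('pics/side0.png')[180:215,280:312];b=cv2.imread('pics/s12.png')[180:215,280:312]
cv2.imwrite('pics/cmp.png',cv2.resize(np.hstack([a,b]),None,fx=12,fy=12,interpolation=0))"
```

```text
screw 35 [1.66 5.42]
screw 40 [1.91 6.21]
screw 45 [2.15 7.  ]
screw 50 [2.4 7.8]
screw 53 [2.55 8.28]
screw 55 [2.64 8.6 ]
post 35 [1.84 5.53]
post 40 [2.11 6.33]
post 45 [2.38 7.14]
post 50 [2.65 7.96]
post 53 [2.82 8.45]
post 55 [2.93 8.78]
```

View pics/cmp.png

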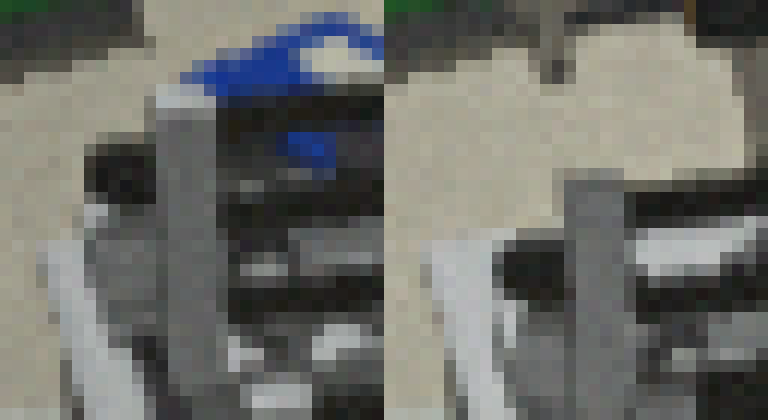

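```bash
python3 -m handwheel '[[[-0.006,-0.035,0,0]]]'>/dev/null; python3 -c "
from h import *
cl()
for i in range(8):
    im=vision.capture('side' if i%2 else 'top')
    cv2.imwrite('pics/f%d.png'%(i%2),im); cl()"
```

```text
t 20.4 travelled 53.04 x 552.88 z 152.2 Fy 8.66 Fx -0.34 Fz -0.67 M [3.03 0.97 0.27] w 28.9
t 20.45 travelled 53.12 x 552.85 z 152.2 Fy 8.1 Fx -0.84 Fz -0.38 M [2.76 0.95 0.29] w 28.9
t 20.5 travelled 53.14 x 552.85 z 152.2 Fy 8.22 Fx -0.89 Fz -0.82 M [2.7  0.91 0.24] w 28.8
t 20.55 travelled 53.12 x 552.88 z 152.2 Fy 7.66 Fx -0.9 Fz 0.08 M [2.75 1.01 0.25] w 29.0
t 20.6 travelled 53.13 x 552.85 z 152.2 Fy 7.49 Fx -0.19 Fz -0.75 M [2.69 1.06 0.23] w 28.5
t 20.65 travelled 53.12 x 552.86 z 152.2 Fy 8.19 Fx -0.17 Fz -0.75 M [2.73 1.   0.25] w 28.4
t 20.7 travelled 53.11 x 552.87 z 152.2 Fy 6.82 Fx -0.61 Fz -0.18 M [2.69 0.97 0.29] w 28.7
t 20.75 travelled 53.13 x 552.87 z 152.2 Fy 8.2 Fx -1.6 Fz -0.44 M [2.71 1.01 0.25] w 28.7
t 20.8 travelled 53.13 x 552.88 z 152.2 Fy 6.58 Fx -0.89 Fz -0.12 M [2.75 0.97 0.29] w 28.8
```

```bash
python3 -c "
import cv2
from h import *
t=cv2.imread('pics/f0.png'); s=cv2.imread('pics/f1.png')
print([rect('top',k,.179) for k in lids(t,'blue') if abs(k[:,0,0].mean()-357)<12 and k[:,0,1].mean()>150])
cv2.imwrite('pics/fa.png',np.hstack([cv2.resize(t[150:220,330:400],(400,400),interpolation=2),cv2.resize(s[180:245,295:360],(400,400),interpolation=2)]))"
```

```text
[array([566.4, -28.4,  89.8,  64.1,  80.4])]
```

View pics/fa.png

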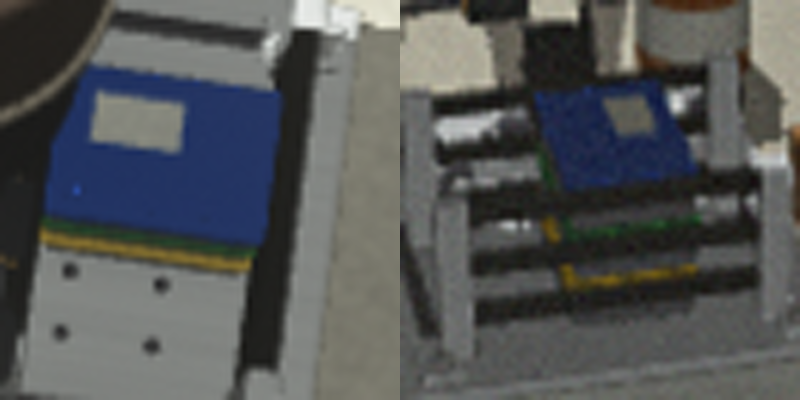

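View pics/f0.png

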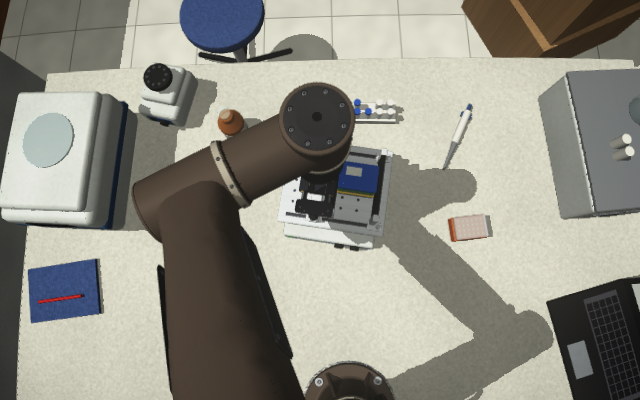

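Blue's end now overlaps the rail bar, and its position (566.4, -28.4) mm hasn't changed as the force rose, so the stack is against the rail. The push is steady at 7.6 N, so I'm handing it in.

```bash
python3 -c "
from plant import close_job
print(close_job())"
```

```text
the job is handed in; nothing more can be done
None
```

The green box (the 64 x 90 mm one), then the blue, are stacked on the yellow. I then gripped the clamp bar and slid it about 53 mm until the stack was against the rail. The job was handed in at 20.8 s with the arm still pressing.

**Stack:** after stacking, the three lid centres were within about 2 mm of each other and aligned to within about 0.2°. While I carried them, the gripper tilted up to about 2° with green and 1.6° with blue; both ended up lying flat.

**Flush:** blue is against the rail and stopped moving as the force rose. I did not measure green and yellow separately after the push. The side view shows them still in line, each behind its own bar.

**Clamp push:** it held at 6.6–8.2 N (mean about 7.6 N) with no movement over the last 0.4 s.

**Spring travel, where the checks disagreed:**

| Check | Springs pressed in |
|---|---|
| From the force | about 5 mm |
| From the side view (jaw against thumbscrew) | about 6–7 mm |
| From absolute positions in the top view | 8.5–12 mm |

I trusted the first two. The top-view figure relies on hand-picked points good only to about 3 mm, and the force showed no spike from hitting the stops.

I did not touch or move the other items. The carton and the two leftover green boxes were hidden by the arm in the last top view.

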